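# Find the balance point of a sampler boom on the fulcrum edge

## Robot

A 7-joint arm with a two-finger parallel gripper is mounted at the origin on the work surface. World frame = base frame: x ahead of the robot, y to its left, z up, the work surface at z = 0. Lengths are in m, angles in rad, forces in N, time in s.
With the tool pointing down it reaches from about 0.4 to 0.875 m from the base axis. Payload 19.3 kg.
Tool frame: the origin (TCP) lies midway between the tips of the shut fingers; the grasp point (between the pads) lies 19 mm behind it; z points along the fingers, y is the line along which they close (so a half turn about z gives the same grasp; the last joint's range is limited). The gripper opens to 85 mm and grips with 20 to 120 N. Pads are 22 mm wide; open, the fingers measure 114 mm over their backs; the gripper's body (76 mm by 85 mm) begins 54 mm behind the grasp point. The pads swing forward as they close: fully open they stand 13 mm farther back than shut.
Start: joints at [1.062, 0.521, -0.036, 1.599, 0.021, 1.021, -0.113], TCP at [0.266, -0.566, 0.231] pointing down, gripper open.
Joint ranges: [-2.91, 2.91], [-0.3, 2.13], [-1.5, 1.42], [0.17, 2.43], [-1.26, 4.41], [0.16, 1.93], [-2.52, 2.52]. Speed limits (rad/s): [1.89, 1.89, 2.39, 2.39, 3.01, 3.01, 3.01].

## Interface

Orientations are given as [roll, pitch, yaw] about the fixed x, y, z axes, in that order (R = Rz(yaw) Ry(pitch) Rx(roll)).
In Python, from workcell import * gives the robot as it stands. The module is installed in compiled form; this text tells all that it offers.
- The arm moves only by the tool play_rows, never from a script. Its argument "deltas" is a list of rows, each a list of 7 numbers: the shift along the tool's x, y, z in units of 500 mm (1.0 is 500 mm), then the turn, a rotation vector about the tool's x, y, z in units of 120 degrees (1.0 is 120 degrees), then the closure, from 0 (fully open) to 1 (shut). A call has 1 to 10 rows; each row is the pose to reach, as a shift and turn from the pose commanded when the call began, along the tool's axes at that moment; what a row does not reach only later rows make up. A row lasts 1/10 s, in which the tool goes at most 50 mm and 8.59 degrees, less where a joint would pass 70% of its speed; a pose out of reach is approached as far as the arm can. A call with a number of a shift or a turn outside -1 to 1 is refused whole. A call with a gripper value outside its range is refused whole. The fingers move at their own pace and stop on an object; "newtons" is the grip in N (left out, the last holds). Time passes only in rows, so rows that repeat a pose let the fingers close. It gives the time, the measured TCP pose, the force, the opening and the grip force at its end, in the units of the state.
- observe(): the state, without advancing time (a new reading comes with each control period).
- grab_frame(name): name is "side" or "top" or "wrist"; returns the picture (400x640x3 uint8, red, green, blue); there is no depth.
- get_calibration(name): a dict with "fovy" (degrees; the focal length in pixels is half the picture's height over the tangent of half this angle, whatever the lens; pixels are square), "cx", "cy" (the principal point, pixels), "xyz" and "rotation" of the camera in the world. Camera axes: x right, y down, z forward; pixel columns grow to the right and rows downward; lengths in m; the calibration is good to about 2 mm. A picture is of the moment at which its call begins: read the wrist's pose just before it. get_calibration takes no time and is no camera call; for the wrist camera it gives the pose at the moment of the call.
- job_done(): hands the job in; it is judged then, once.
The state is a dict: "clock": time; "qpos": joint angles; "qd": joint speeds; "joint_efforts": joint torques, N m; "position": TCP position; "tool_rot": TCP orientation; "force": force on the tool from outside, world axes, zero at the start; "moment": the same for the moment, N m; "grip_width": finger opening in m; "finger_force": force on a finger pad.
Only numpy, scipy, OpenCV 4.12 (cv2) and the standard library are available. Lean on these libraries where they do the work, as an engineer would, in place of code of your own. Each camera call takes 0.05 s, during which the arm holds its last target. There are 200 camera calls.

## Task

Take the sampler boom out of its cradle and set it gently, squarely across the edge of the balancing stand, then ease it endways along the edge until you have found its balance point, where its lift clamp will go: once let go of, it must lie still and level on the edge alone, clear of both rests. Do not drop it or press it down on the edge, and leave everything else on the bench as it is.

Things in the scene. Friction and masses are not known exactly. Their poses are not given: they have to be found in the camera images.
- boom_mid (a point): middle of the boom's tube, 10 mm above its underside; the boom's axes: x across, y along the tube towards the grey block, z up. The tube is bare and can be gripped across its 24 mm width; the free tube reaches 165 mm either way from here. The centre of mass lies anywhere within 65 mm of this point along y, differs every time and cannot be seen. At the start the block is to the robot's left
- boom: the sampler boom: straight bare-metal rectangular tube 400 mm long (its y), 24 mm wide (x), 20 mm tall (z), flat underneath; grey probe block (34 wide, 46 long, 38 mm tall, a 22 mm pin on top) at the +y end, round grey hub (42 mm across, 38 mm tall) at the -y end, both flush below; 430 mm tip to tip, 0.3 to 0.6 kg. Origin under the tube's middle, on its underside
- boom_block_end (a point): point on the boom 200 mm from boom_mid along its +y (inside the grey block), 10 mm above the underside. Compare its height with boom_hub_end to see which end dips
- boom_hub_end (a point): point on the boom 200 mm from boom_mid along its -y (inside the round hub), 10 mm above the underside
- edge_mid (a point): middle of the top of the balancing stand's fulcrum edge as it stands level, 82 mm above the bench. The edge's flat steel top is 18 mm long (its x) and 8 mm wide (y). The boom is laid along the stand's y, underside on the edge; it tips onto a rest unless its centre of mass is over this width, and is level when it is over the middle of it. Axes as the stand: x along the edge, y across it, z up; fixed
- stand: the balancing stand, fixed: aluminium base 64 mm (x) by 290 mm (y), 18 mm tall; origin on the bench under the middle; fulcrum edge in the middle, 82 mm above the bench, held between two thin cheeks no wider than the boom, and a rubber-topped rest either side. An unbalanced boom laid on the edge tips about 0.06 rad until it leans on one rest, and stays there
- edge: the fulcrum of the stand: a steel wedge 18 mm long (x), 8 mm wide on top, on a pin along x, so that it rocks up to 0.12 rad either way with the boom; a weak spring (1 N m per rad) holds it level and grease damps it, so a boom left on it stops rocking within 2 s. Origin on the pin, 70 mm above the bench, 12 mm below its top
- rest_left: rest at the stand's +y side, 110 mm from the edge; its rubber top, 40 mm (x) by 16 mm (y), is 75 mm above the bench, 7 mm lower than the edge; origin 57 mm below its top
- rest_right: the same rest at the stand's -y side, 110 mm from the edge
- cradle: service cradle, fixed, on which the boom lies at the start: board 70 mm (x) by 270 mm (y), 8 mm thick, with two blocks, 50 mm (x) by 36 mm (y), 100 mm either side of the middle; their tops, on which the boom's underside lies, are 32 mm above the bench. Origin on the bench under the middle
- vial_rack: white vial rack with small capped vials, 60 x 110 x 50 mm tall; only to be left alone
- lone_vial: single capped sample vial, 23 mm across, 48 mm tall, standing; only to be left alone
- screwdriver: screwdriver lying on the bench, 190 mm long; only to be left alone
- reagent: amber reagent bottle, 68 mm across, 150 mm tall; only to be left alone
- beaker: glass beaker, 72 mm across, 95 mm tall; only to be left alone
- parts_tray: low white two-part tray, 90 x 130 x 26 mm; only to be left alone
- ruler: thin steel ruler lying flat, 300 x 26 x 4 mm; only to be left alone

How it is judged:
By the outcome, as a careful person would: the job done as asked, in the order asked, and still so for the second after the job is handed in, with the robot touching nothing.
It also fails if it takes over 64 s, if anything falls off the work surface, if the arm or the gripper's body presses on something with over 40 N, if the wrist force passes 120 N, or if a joint passes its speed limit or range.

## Working session

There is one attempt and no reset: what is moved stays moved. The work goes in short steps, Python scripts to look and compute and a tool call to move; the robot and the scene stay as the last step left them, time stands still between calls to the robot, and variables do not carry over. Pictures are saved under pics/ and viewed, at most 10 in all, crops included, and the job is handed in when it is done.

Besides the shell and the picture viewer there is one more tool, called after "Call:" by a JSON object that holds its "fn" and its "kwargs". play_rows: Moves the arm, as the interface text tells. Its arguments: {"type":"object","properties":{"deltas":{"type":"array"},"newtons":{"type":"number"}},"required":["deltas"]}

```bash
mkdir -p pics; cat > h.py <<'E'
from workcell import *
import numpy as np, cv2
from scipy.spatial.transform import Rotation as R
def snap(n,f):
    c=get_calibration(n); im=grab_frame(n); cv2.imwrite('pics/'+f,im[:,:,::-1]); return im,c
def ray(c,u,v,z):
    f=200/np.tan(np.radians(c['fovy'])/2)
    d=np.array(c['rotation'])@np.array([(u-c['cx'])/f,(v-c['cy'])/f,1]); o=np.array(c['xyz'])
    return o+d*(z-o[2])/d[2]
def proj(c,p):
    f=200/np.tan(np.radians(c['fovy'])/2)
    q=np.array(c['rotation']).T@(np.array(p)-np.array(c['xyz'])); return f*q[:2]/q[2]+[c['cx'],c['cy']]
E
python3 - <<'E'
from h import *
for n in('top','side'):
    im,c=snap(n,n+'1.png'); print(c)
print(observe())
E
```

```text
{'fovy': 47.01029245837515, 'cx': 327.7638764309694, 'cy': 195.66212467163143, 'xyz': array([0.44192285, 0.01158257, 1.30045107]), 'rotation': array([-3.02785941e+00, -1.94967323e-03, -1.59655821e+00])}
{'fovy': 44.141913147039546, 'cx': 315.3451584233308, 'cy': 194.3989672394104, 'xyz': array([0.49839265, 0.83178748, 0.95092051]), 'rotation': array([-2.38024276, -0.01058587, -2.9897379 ])}
{'clock': 0.1, 'qpos': array([ 1.06177003,  0.52192695, -0.03632721,  1.59992646,  0.02120596,
        1.02109372, -0.11280678]), 'qd': array([ 5.66358074e-04, -1.78035551e-03,  7.84428819e-04, -2.28897121e-03,
        6.32582376e-05, -1.17165813e-03, -1.22181426e-04]), 'joint_efforts': array([ 4.98964000e-03, -9.28481770e+01,  1.98450431e+00, -3.70527184e+01,
        1.81495043e-02,  5.31596321e-03, -1.14343586e-04]), 'position': array([ 0.26539557, -0.56553732,  0.23080919]), 'tool_rot': array([-3.14062601e+00,  7.20625618e-05,  4.38811056e-01]), 'force': array([ 0.15713705,  0.81595379, -0.22345106]), 'moment': array([-0.01853053,  0.01886584, -0.01515503]), 'finger_force': 0.0, 'grip_width': 0.08540019094468013}
```

```bash
sed -i "s/np.array(c\['rotation'\])/R.from_euler('xyz',c['rotation']).as_matrix()/" h.py; cat h.py | tail -9
```

```text
def snap(n,f):
    c=get_calibration(n); im=grab_frame(n); cv2.imwrite('pics/'+f,im[:,:,::-1]); return im,c
def ray(c,u,v,z):
    f=200/np.tan(np.radians(c['fovy'])/2)
    d=R.from_euler('xyz',c['rotation']).as_matrix()@np.array([(u-c['cx'])/f,(v-c['cy'])/f,1]); o=np.array(c['xyz'])
    return o+d*(z-o[2])/d[2]
def proj(c,p):
    f=200/np.tan(np.radians(c['fovy'])/2)
    q=R.from_euler('xyz',c['rotation']).as_matrix().T@(np.array(p)-np.array(c['xyz'])); return f*q[:2]/q[2]+[c['cx'],c['cy']]
```

View pics/top1.png

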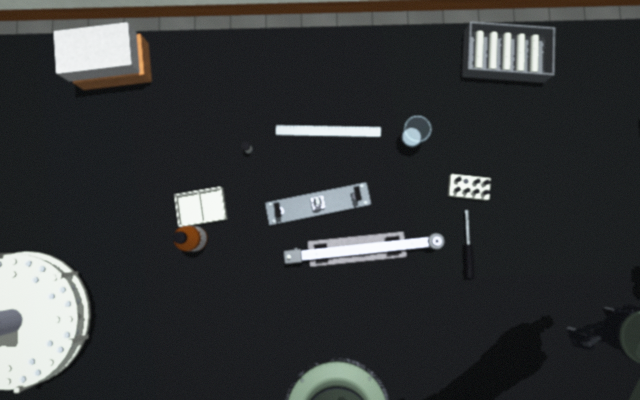

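View pics/side1.png

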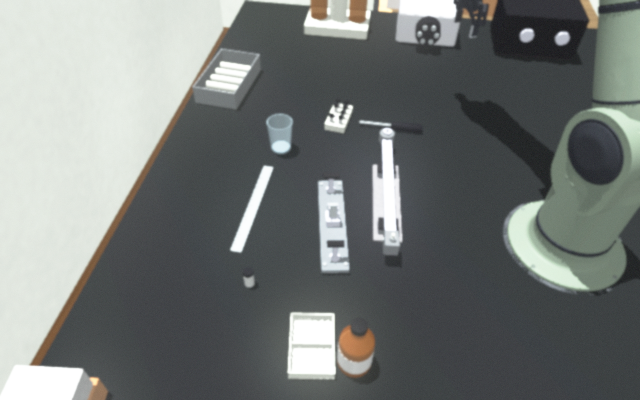

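Top view: the boom runs from the block at (292,256) to the hub at (437,241), and the stand is centred near (318,203) and turned about 10° in the image. The side view agrees. Next I'll fit both shapes.

```bash
python3 - <<'E'
from h import *
im=cv2.imread('pics/top1.png'); c=get_calibration('top'); g=im.max(2)
def fit(x0,y0,x1,y1,t,z,lbl):
    m=np.zeros_like(g); m[y0:y1,x0:x1]=(g[y0:y1,x0:x1]>t)*255
    cs=max(cv2.findContours(m,0,2)[0],key=cv2.contourArea)[:,0,:]
    P=np.float32([ray(c,u,v,z)[:2] for u,v in cs])
    r=cv2.minAreaRect(P); print(lbl,r); print(cv2.boxPoints(r).round(4).tolist()); return m
fit(255,175,380,229,70,.018,'stand')
# tube: bright
y0,y1=230,270
pts=[]
for u in range(310,425,3):
    col=g[y0:y1,u].astype(int); vs=np.where(col>200)[0]
    if len(vs): pts.append(ray(c,u,y0+vs.mean(),.052)[:2]); 
    if u%15==0: print(u,vs+y0)
pts=np.float32(pts); l=cv2.fitLine(pts,cv2.DIST_HUBER,0,.01,.01).ravel(); print('tube',l,np.degrees(np.arctan2(l[1],l[0])))
crop=im[175:280,250:460]; cv2.imwrite('pics/crop1.png',cv2.resize(crop,None,fx=3.8,fy=3.8,interpolation=2))
E
```

```text
stand ((0.5682135820388794, 0.03413029760122299), (0.06854158639907837, 0.2946091592311859), 9.938764572143555)
[[0.5090000033378601, 0.17329999804496765], [0.5598999857902527, -0.1168999969959259], [0.6273999810218811, -0.10499999672174454], [0.5764999985694885, 0.1851000040769577]]
tube [ 0.07513952 -0.997173    0.44157684 -0.11542815] -85.69076
```

View pics/crop1.png

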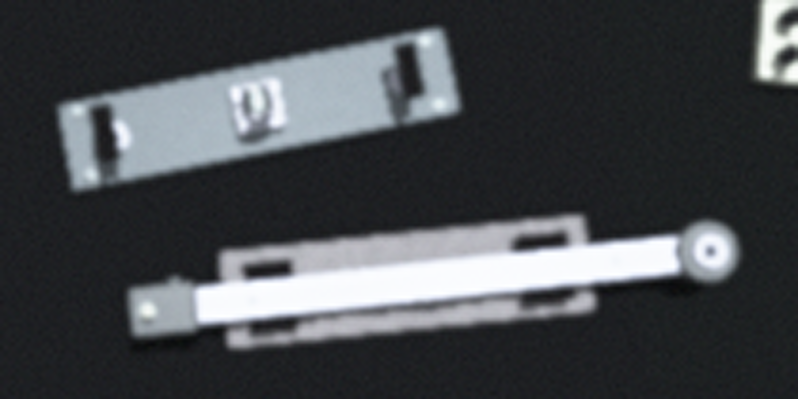

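The crop shows the stand's wedge near (318,203) and the boom's hub centre at (437,241) in full-picture pixels. The block's end face is near (284,257). The stand's yaw is about 9.9° and the boom's about 4.3°. Next I'll work out the boom's middle and the grasp pose.

```bash
cat >> h.py <<'E'
def plan(xyz,yaw):  # deltas in move units from current measured pose to tcp xyz, yaw deg, pointing down
    s=observe(); A=R.from_euler('xyz',s['tool_rot']); B=R.from_euler('xyz',[np.pi,0,np.radians(yaw)])
    return (A.inv().apply(np.array(xyz)-s['position'])/.5).round(4),((A.inv()*B).as_rotvec()/np.radians(120)).round(4)
E
python3 - <<'E'
from h import *
c=get_calibration('top')
h=ray(c,436.8,241.0,.07)[:2]; b=ray(c,250+129/3.8,175+313/3.8,.055)[:2]; t0=ray(c,250+196/3.8,175+303/3.8,.052)[:2]; t1=ray(c,250+680/3.8,175+255/3.8,.052)[:2]
ax=np.array([-.0751,.9972]); print(h,b,t0,t1,(b-h)@ax,(t0-h)@ax,(t1-h)@ax)
far=h-ax*.021; mid=(far+b)/2; print('len',(b-far)@ax,'mid',mid)
for z in (.2,.06): print(plan([mid[0],mid[1],z],94.3))
E
```

```text
[ 0.4534036  -0.28172288] [0.4204186 0.1273646] [0.42616639 0.08008597] [ 0.45114792 -0.26463227] 0.4104192033433902 0.36284129928786046 0.017212154457555476
len 0.4314202081933902 mid [ 0.43769965 -0.08764974]
(array([ 0.718 , -0.7188,  0.0623]), array([-4.000e-04, -2.000e-04, -5.763e-01]))
(array([ 0.7181, -0.7185,  0.3423]), array([-4.000e-04, -2.000e-04, -5.763e-01]))
```

Call:
{"fn": "play_rows", "kwargs": {"deltas": [[0.08, -0.08, 0.006, 0, 0, -0.06, 0.2], [0.16, -0.16, 0.012, 0, 0, -0.12, 0.2], [0.24, -0.24, 0.018, 0, 0, -0.18, 0.2], [0.31, -0.31, 0.024, 0, 0, -0.24, 0.2], [0.38, -0.38, 0.03, 0, 0, -0.3, 0.2], [0.45, -0.45, 0.036, 0, 0, -0.36, 0.2], [0.52, -0.52, 0.042, 0, 0, -0.42, 0.2], [0.59, -0.59, 0.05, 0, 0, -0.48, 0.2], [0.66, -0.66, 0.056, 0, 0, -0.53, 0.2], [0.718, -0.719, 0.062, 0, 0, -0.576, 0.2]]}}

```text
clock: 1.1
position: [0.435, -0.0945, 0.2009]
tool_rot: [3.141, 0.0, 1.649]
force: [1.8, -0.6, 0.8]
grip_width: 0.0681
finger_force: 0.0
```

Call:
{"fn": "play_rows", "kwargs": {"deltas": [[0, 0, 0, 0, 0, 0, 0.2], [0, 0, 0, 0, 0, 0, 0.2]]}}

```text
clock: 1.3
position: [0.4348, -0.0955, 0.2007]
tool_rot: [-3.141, -0.0, 1.647]
force: [-0.2, -1.5, -0.2]
grip_width: 0.0683
finger_force: 0.0
```

```bash
python3 - <<'E'
from h import *
s=observe(); print(s['clock'],s['position'],np.degrees(s['tool_rot']),s['force'],s['moment'],s['grip_width'],s['qpos'])
im,c=snap('wrist','w1.png'); print(c, 'tcp px',proj(c,[s['position'][0],s['position'][1],.052]))
print(plan([.439,-.0877,.2],94.3))
E
```

```text
1.3 [ 0.43478323 -0.09553562  0.20072441] [-1.79968564e+02 -1.39207081e-02  9.43699503e+01] [-0.23010288 -1.45973448 -0.20999534] [-0.03219351  0.00149896 -0.0401895 ] 0.06825875102648106 [ 0.4840463   0.31111806 -0.48503647  2.06625263  0.19834922  0.80865909
 -0.04269233]
{'fovy': 63.40114326217014, 'cx': 323.45205340204683, 'cy': 201.26521371707497, 'xyz': array([ 0.43043435, -0.024014  ,  0.34330239]), 'rotation': array([2.85681929e+00, 4.74394403e-04, 7.55052159e-02])} tcp px [322.45753068 187.1343727 ]
(array([0.0172, 0.0103, 0.0015]), array([-0.0003,  0.0001, -0.0006]))
```

View pics/w1.png

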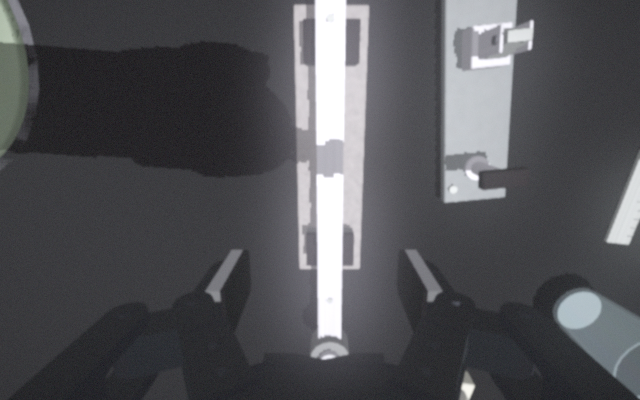

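The wrist view shows the tube running almost straight up the picture at column 330, well between the open fingers, with the hub at (329,352). I'll refine its line here.

```bash
python3 - <<'E'
from h import *
g=cv2.imread('pics/w1.png').max(2); c=get_calibration('wrist'); s=observe()
P=[]
for v in list(range(60,135,3))+list(range(185,320,3)):
    u=np.where(g[v,300:360]>215)[0]
    if len(u)>12: P.append(ray(c,300+(u[0]+u[-1])/2,v,.052)[:2])
l=cv2.fitLine(np.float32(P),cv2.DIST_HUBER,0,.01,.01).ravel(); ang=np.degrees(np.arctan(-l[0]/l[1])); print(len(P),l,ang)
y=-.0877; x=l[2]+(y-l[3])*l[0]/l[1]; print('x at mid',x, 'hub',ray(c,329.5,352,.07))
print(plan([x,y,.2],90+ang),plan([x,y,.024],90+ang))
E
```

```text
70 [ 0.05639642 -0.99840844  0.44548863 -0.13513172] 3.2329924
x at mid 0.4428094 hub [ 0.45386613 -0.26407679  0.07      ]
(array([0.0167, 0.0179, 0.0015]), array([-0.0003,  0.0001,  0.0083])) (array([0.0167, 0.0181, 0.3535]), array([-0.0003,  0.0001,  0.0083]))
```

Call:
{"fn": "play_rows", "kwargs": {"deltas": [[0.017, 0.016, 0.04, 0, 0, 0.005, 0.2], [0.017, 0.016, 0.1, 0, 0, 0.005, 0.2], [0.017, 0.016, 0.16, 0, 0, 0.005, 0.2], [0.017, 0.016, 0.22, 0, 0, 0.005, 0.2], [0.017, 0.016, 0.27, 0, 0, 0.005, 0.2], [0.017, 0.016, 0.31, 0, 0, 0.005, 0.2], [0.017, 0.016, 0.335, 0, 0, 0.005, 0.2], [0.017, 0.016, 0.35, 0, 0, 0.005, 0.2], [0.017, 0.016, 0.355, 0, 0, 0.005, 0.2], [0.017, 0.016, 0.355, 0, 0, 0.005, 0.2]]}}

```text
clock: 2.35
position: [0.4421, -0.0878, 0.0236]
tool_rot: [-3.142, 0.0, 1.634]
force: [0.5, -0.3, -0.3]
grip_width: 0.0678
finger_force: 0.0
```

Call:
{"fn": "play_rows", "kwargs": {"deltas": [[0, 0, 0, 0, 0, 0, 0.4], [0, 0, 0, 0, 0, 0, 0.5], [0, 0, 0, 0, 0, 0, 0.6], [0, 0, 0, 0, 0, 0, 0.7], [0, 0, 0, 0, 0, 0, 0.8], [0, 0, 0, 0, 0, 0, 1], [0, 0, 0, 0, 0, 0, 1], [0, 0, 0, 0, 0, 0, 1]], "newtons": 60}}

```text
clock: 3.15
position: [0.442, -0.0874, 0.0238]
tool_rot: [-3.141, 0.0, 1.635]
force: [-3.1, 0.0, 11.5]
grip_width: 0.0232
finger_force: 58.5
```

```bash
python3 - <<'E'
from h import *
s=observe(); print({k:np.round(s[k],4) for k in ('clock','position','tool_rot','force','moment','grip_width','finger_force')})
E
```

```text
{'clock': np.float64(3.15), 'position': array([ 0.442 , -0.0874,  0.0238]), 'tool_rot': array([-3.1415e+00,  5.0000e-04,  1.6353e+00]), 'force': array([-3.0584,  0.0227, 11.5341]), 'moment': array([-0.1158,  0.7231,  0.449 ]), 'grip_width': np.float64(0.0232), 'finger_force': np.float64(58.4515)}
```

Call:
{"fn": "play_rows", "kwargs": {"deltas": [[0, 0, -0.005, 0, 0, 0, 1], [0, 0, -0.015, 0, 0, 0, 1], [0, 0, -0.03, 0, 0, 0, 1], [0, 0, -0.06, 0, 0, 0, 1], [0, 0, -0.1, 0, 0, 0, 1], [0, 0, -0.14, 0, 0, 0, 1], [0, 0, -0.18, 0, 0, 0, 1], [0, 0, -0.2, 0, 0, 0, 1], [0, 0, -0.2, 0, 0, 0, 1], [0, 0, -0.2, 0, 0, 0, 1]]}}

```text
clock: 4.15
position: [0.4419, -0.0873, 0.1231]
tool_rot: [-3.141, 0.0, 1.635]
force: [-1.0, -0.4, -4.2]
grip_width: 0.0228
finger_force: 59.1
```

Call:
{"fn": "play_rows", "kwargs": {"deltas": [[0, 0, 0, 0, 0, 0, 1], [0, 0, 0, 0, 0, 0, 1], [0, 0, 0, 0, 0, 0, 1]]}}

```text
clock: 4.45
position: [0.4419, -0.0871, 0.1229]
tool_rot: [-3.141, -0.0, 1.635]
force: [-0.2, -0.6, -2.9]
grip_width: 0.0232
finger_force: 59.1
```

```bash
python3 - <<'E'
from h import *
F=[];M=[]
for i in range(8):
    if i%4==0: im,c=snap('side','s%d.png'%i)
    else: grab_frame('top')
    s=observe(); F.append(s['force']);M.append(s['moment'])
F=np.array(F);M=np.array(M);print(F.round(2),M.round(3),F.mean(0),M.mean(0),F.std(0),M.std(0))
print(s['clock'],s['position'],s['tool_rot'])
im,c=snap('wrist','w2.png')
E
```

```text
[[-0.96  1.1  -3.69]
 [-0.01 -0.14 -2.93]
 [ 0.91  0.51 -3.05]
 [ 0.79  0.44 -3.74]
 [-0.04 -0.68 -4.3 ]
 [ 1.05  0.59 -3.54]
 [ 0.08  0.63 -4.12]
 [ 0.24  0.1  -4.28]] [[-0.09   0.025  0.022]
 [-0.091 -0.003 -0.057]
 [-0.09  -0.001  0.028]
 [-0.071 -0.039  0.006]
 [-0.095  0.023  0.022]
 [-0.06   0.016 -0.044]
 [-0.03  -0.029 -0.003]
 [-0.084  0.002 -0.036]] [ 0.25842852  0.31829905 -3.70703654] [-0.07645581 -0.00079591 -0.00770305] [0.61368081 0.50994975 0.48971485] [0.02056638 0.02164259 0.03111285]
4.85 [ 0.4421338  -0.08724343  0.12342489] [3.14157021e+00 2.88674555e-06 1.63469644e+00]
```

```bash
python3 - <<'E'
from h import *
print(plan([.5718,.0138,.123],99.94),plan([.5718,.0138,.084],99.94))
E
```

```text
(array([0.1851, 0.2718, 0.0009]), array([-0.    , -0.    , -0.0524])) (array([0.1851, 0.2718, 0.0789]), array([-0.    , -0.    , -0.0524]))
```

View pics/s4.png

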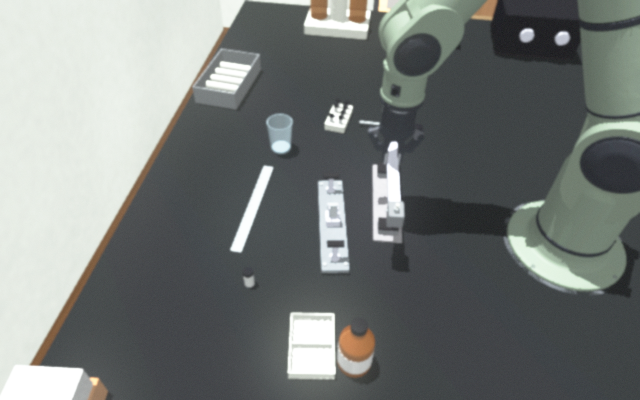

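The side view shows the boom held level above the cradle, with the block end at (397,215) and nothing else moved. I'll carry it to hover over the stand.

Call:
{"fn": "play_rows", "kwargs": {"deltas": [[0.01, 0.015, 0, 0, 0, -0.003, 1], [0.03, 0.045, 0, 0, 0, -0.008, 1], [0.055, 0.08, 0, 0, 0, -0.015, 1], [0.08, 0.12, 0, 0, 0, -0.023, 1], [0.105, 0.155, 0, 0, 0, -0.03, 1], [0.13, 0.19, 0, 0, 0, -0.037, 1], [0.155, 0.225, 0, 0, 0, -0.043, 1], [0.172, 0.252, 0, 0, 0, -0.049, 1], [0.182, 0.267, 0.001, 0, 0, -0.052, 1], [0.185, 0.272, 0.001, 0, 0, -0.0524, 1]]}}

```text
clock: 5.9
position: [0.5727, 0.0152, 0.1226]
tool_rot: [3.142, -0.001, 1.746]
force: [0.6, -1.1, -3.5]
grip_width: 0.0228
finger_force: 59.1
```

Call:
{"fn": "play_rows", "kwargs": {"deltas": [[0, 0, 0, 0, 0, 0, 1], [0, 0, 0, 0, 0, 0, 1], [0, 0, 0, 0, 0, 0, 1]]}}

```text
clock: 6.2
position: [0.5716, 0.0132, 0.123]
tool_rot: [-3.141, 0.0, 1.744]
force: [0.0, -0.3, -3.0]
grip_width: 0.0232
finger_force: 59.1
```

```bash
python3 - <<'E'
from h import *
F=[];M=[]
for i in range(40):
    if i==3: im,c=snap('wrist','w3.png')
    elif i==4: im,c=snap('top','t3.png')
    else: grab_frame('top')
    s=observe(); F.append(s['force']);M.append(s['moment'])
F=np.array(F);M=np.array(M);f=F.mean(0);m=M.mean(0);print(f,m,M.std(0)/40**.5)
print(s['clock'],s['position'],np.degrees(s['tool_rot']))
# com along boom y (stand y)
yw=np.radians(9.94); r=np.array([-m[1]/f[2],m[0]/f[2]]);print('r',r,'along',r@[-np.sin(yw),np.cos(yw)],'across',r@[np.cos(yw),np.sin(yw)])
E
```

```text
[-0.0435831   0.02752422 -3.48792849] [-0.07721005 -0.01231647 -0.00029016] [0.00364477 0.00471538 0.00494989]
8.2 [0.57194261 0.01374695 0.12293379] [1.79999649e+02 9.38003352e-04 9.99509541e+01]
r [-0.00353117  0.02213636] along 0.022413615617641006 across 0.0003429439758190255
```

View pics/w3.png

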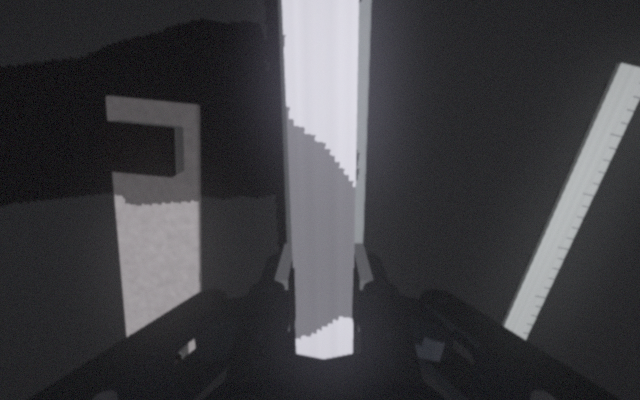

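The wrist view shows the tube centred over the stand base: tube columns 283–358, base edges about 278–372. The wrench puts the centre of mass about 22 mm towards the block from the grip. I'll lower it in small steps.

Call:
{"fn": "play_rows", "kwargs": {"deltas": [[-0.002, 0, 0.01, 0, 0, 0, 1], [-0.0034, 0, 0.03, 0, 0, 0, 1], [-0.0034, 0, 0.05, 0, 0, 0, 1], [-0.0034, 0, 0.065, 0, 0, 0, 1], [-0.0034, 0, 0.078, 0, 0, 0, 1], [-0.0034, 0, 0.085, 0, 0, 0, 1], [-0.0034, 0, 0.09, 0, 0, 0, 1], [-0.0034, 0, 0.09, 0, 0, 0, 1]]}}

```text
clock: 9.0
position: [0.5722, 0.0122, 0.0777]
tool_rot: [-3.141, -0.0, 1.744]
force: [0.3, -0.1, -2.8]
grip_width: 0.0229
finger_force: 59.1
```

Call:
{"fn": "play_rows", "kwargs": {"deltas": [[0, 0, 0.001, 0, 0, 0, 1], [0, 0, 0.002, 0, 0, 0, 1], [0, 0, 0.003, 0, 0, 0, 1], [0, 0, 0.004, 0, 0, 0, 1], [0, 0, 0.005, 0, 0, 0, 1], [0, 0, 0.006, 0, 0, 0, 1], [0, 0, 0.006, 0, 0, 0, 1]]}}

```text
clock: 9.7
position: [0.5722, 0.0121, 0.0749]
tool_rot: [-3.141, -0.0, 1.744]
force: [-0.9, -0.4, -3.2]
grip_width: 0.0231
finger_force: 59.1
```

```bash
cat >> h.py <<'E'
def wr(n=6):
    F=[];M=[]
    for i in range(n):
        grab_frame('top'); s=observe(); F.append(s['force']);M.append(s['moment'])
    print(s['clock'],s['position'].round(4),np.degrees(s['tool_rot']).round(2),np.mean(F,0).round(2),np.mean(M,0).round(3),s['grip_width'].round(4))
E
python3 -c "
from h import *
wr()"
```

```text
Traceback (most recent call last):
  File "h.py", line 20, in wr
    print(s['clock'],s['position'].round(4),np.degrees(s['tool_rot']).round(2),np.mean(F,0).round(2),np.mean(M,0).round(3),s['grip_width'].round(4))
                                                                                                                           ^^^^^^^^^^^^^^^^^^^^^
AttributeError: 'float' object has no attribute 'round'
```

Call:
{"fn": "play_rows", "kwargs": {"deltas": [[0, 0, 0.001, 0, 0, 0, 1], [0, 0, 0.001, 0, 0, 0, 1]]}}

```text
clock: 10.2
position: [0.5723, 0.0121, 0.0744]
tool_rot: [3.142, -0.0, 1.744]
force: [-0.8, 0.5, -3.7]
grip_width: 0.0232
finger_force: 59.1
```

```bash
sed -i "s/,s\['grip_width'\].round(4)/,round(float(s['grip_width']),4)/" h.py; python3 -c "
from h import *
wr()"
```

```text
10.5 [0.5723 0.0121 0.0745] [180.     0.    99.95] [ 0.11 -0.01 -3.56] [-0.092 -0.015  0.003] 0.0231
```

Call:
{"fn": "play_rows", "kwargs": {"deltas": [[0, 0, 0.001, 0, 0, 0, 1], [0, 0, 0.001, 0, 0, 0, 1]]}}

```text
clock: 10.7
position: [0.5723, 0.0121, 0.0739]
tool_rot: [3.142, -0.0, 1.744]
force: [-0.8, 0.2, -4.2]
grip_width: 0.0229
finger_force: 59.2
```

```bash
python3 -c "
from h import *
wr()"
```

```text
11.0 [0.5722 0.0121 0.0739] [-180.     -0.     99.95] [ 0.06 -0.29 -3.59] [-0.086 -0.013  0.02 ] 0.0231
```

Call:
{"fn": "play_rows", "kwargs": {"deltas": [[0, 0, 0.001, 0, 0, 0, 1], [0, 0, 0.001, 0, 0, 0, 1]]}}

```text
clock: 11.2
position: [0.5723, 0.0121, 0.0737]
tool_rot: [3.141, 0.0, 1.744]
force: [-3.0, -1.2, 4.1]
grip_width: 0.0232
finger_force: 60.3
```

```bash
python3 -c "
from h import *
wr(4)"
```

```text
11.4 [0.5723 0.012  0.0737] [1.7999e+02 1.0000e-02 9.9940e+01] [-2.84 -1.25  5.39] [-0.075  0.581  0.056] 0.0231
```

Call:
{"fn": "play_rows", "kwargs": {"deltas": [[0, 0, 0.001, 0, 0, 0, 1], [0, 0, 0.001, 0, 0, 0, 1]]}}

```text
clock: 11.6
position: [0.5724, 0.012, 0.0735]
tool_rot: [3.141, 0.0, 1.744]
force: [-5.0, -1.7, 13.1]
grip_width: 0.0233
finger_force: 61.6
```

```bash
python3 -c "
from h import *
wr(4)"
```

```text
11.8 [0.5723 0.012  0.0735] [1.7998e+02 2.0000e-02 9.9940e+01] [-4.82 -1.7  12.45] [-0.061  1.077  0.153] 0.0231
```

Call:
{"fn": "play_rows", "kwargs": {"deltas": [[0, 0, -0.0017, 0, 0, 0, 1], [0, 0, -0.0017, 0, 0, 0, 1]]}}

```text
clock: 12.0
position: [0.5723, 0.0121, 0.0738]
tool_rot: [3.141, -0.0, 1.744]
force: [-0.8, 0.3, 0.5]
grip_width: 0.023
finger_force: 59.5
```

```bash
python3 -c "
from h import *
wr(6)"
```

```text
12.3 [0.5723 0.0121 0.0738] [179.99  -0.    99.95] [-0.67 -0.47  1.49] [-0.017  0.165  0.018] 0.0226
```

Call:
{"fn": "play_rows", "kwargs": {"deltas": [[0, 0, -0.0003, 0, 0, 0, 1], [0, 0, -0.0003, 0, 0, 0, 0.7], [0, 0, -0.0003, 0, 0, 0, 0.65], [0, 0, -0.0003, 0, 0, 0, 0.6], [0, 0, -0.0003, 0, 0, 0, 0.55], [0, 0, -0.0003, 0, 0, 0, 0.5], [0, 0, -0.0003, 0, 0, 0, 0.5]]}}

```text
clock: 13.0
position: [0.5722, 0.0121, 0.0739]
tool_rot: [-3.142, -0.0, 1.744]
force: [0.3, 0.8, 0.4]
grip_width: 0.0429
finger_force: 0.0
```

Call:
{"fn": "play_rows", "kwargs": {"deltas": [[0, 0, 0, 0, 0, 0, 0.45], [0, 0, 0, 0, 0, 0, 0.45], [0, 0, 0, 0, 0, 0, 0.45], [0, 0, 0, 0, 0, 0, 0.45], [0, 0, 0, 0, 0, 0, 0.45], [0, 0, 0, 0, 0, 0, 0.45], [0, 0, 0, 0, 0, 0, 0.45]]}}

```text
clock: 13.7
position: [0.5722, 0.0121, 0.0739]
tool_rot: [-3.142, -0.0, 1.744]
force: [0.2, 1.0, 0.0]
grip_width: 0.047
finger_force: 0.0
```

```bash
python3 - <<'E'
from h import *
im,c=snap('side','s5.png'); print(c); 
wr(2)
ws,_=snap('wrist','w5.png')
x=cv2.resize(im[150:300,290:410],None,fx=3.3,fy=3.3,interpolation=2); y=cv2.resize(ws,None,fx=.625,fy=.625)
o=np.zeros((495,400+396,3),np.uint8); o[:,:396]=x[:495]; o[:250,396:796]=y
cv2.imwrite('pics/c5.png',o[:,:,::-1])
d=R.from_euler('z',9.94,degrees=True)
for z in(.032+.05,.12):
  for L in(-.2,.2): pass
E
```

```text
{'fovy': 44.141913147039546, 'cx': 315.3451584233308, 'cy': 194.3989672394104, 'xyz': array([0.49839265, 0.83178748, 0.95092051]), 'rotation': array([-2.38024276, -0.01058587, -2.9897379 ])}
13.85 [0.5722 0.0121 0.0739] [-180.     -0.     99.94] [-0.29  0.11  0.2 ] [ 0.016 -0.022  0.015] 0.0471
```

View pics/c5.png

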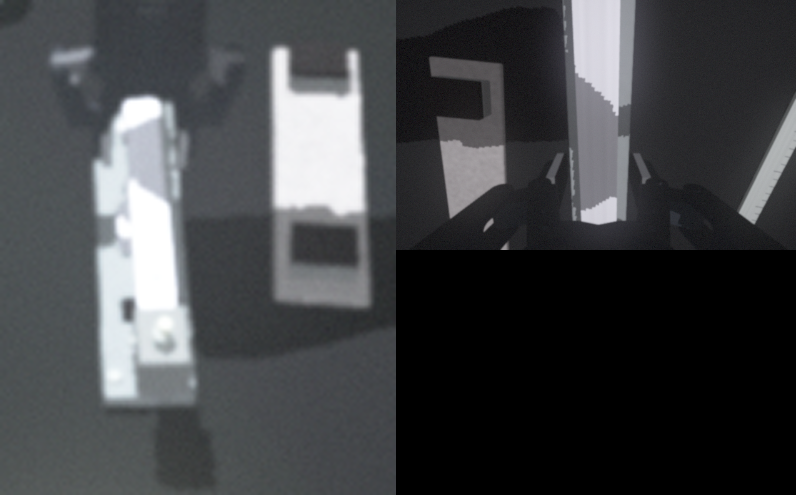

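The side crop shows the boom lying along the stand with the pin at full-frame (339,250), and the wrist view shows both fingers open and clear of it. I'll raise the gripper straight up and measure the tilt.

Call:
{"fn": "play_rows", "kwargs": {"deltas": [[0, 0, -0.02, 0, 0, 0, 0.45], [0, 0, -0.06, 0, 0, 0, 0.4], [0, 0, -0.12, 0, 0, 0, 0.3], [0, 0, -0.2, 0, 0, 0, 0.2], [0, 0, -0.28, 0, 0, 0, 0.2], [0, 0, -0.35, 0, 0, 0, 0.2], [0, 0, -0.4, 0, 0, 0, 0.2], [0, 0, -0.4, 0, 0, 0, 0.2]]}}

```text
clock: 14.7
position: [0.5734, 0.0124, 0.2781]
tool_rot: [3.136, 0.001, 1.744]
force: [0.6, 0.5, 0.6]
grip_width: 0.0681
finger_force: 0.0
```

```bash
python3 - <<'E'
from h import *
s=observe(); print(s['clock'],s['position'])
w,c=snap('wrist','w6.png'); print(c)
si,_=snap('side','s6.png'); t,_=snap('top','t6.png')
o=np.zeros((560,800,3),np.uint8); o[:400,:640]=w
x=cv2.resize(si[150:290,300:400],None,fx=1.6*1,fy=1.6,interpolation=2)
o[:224,640:800]=x
x=cv2.resize(t[170:250,230:430],None,fx=2,fy=2,interpolation=2); o[400:560,:400]=x
x=cv2.resize(cv2.imread('pics/s4.png')[150:230,360:430,::-1],None,fx=2,fy=2); o[400:560,420:560]=x
cv2.imwrite('pics/c6.png',o[:,:,::-1])
E
```

```text
14.7 [0.57342304 0.01239682 0.2781291 ]
{'fovy': 63.40114326217014, 'cx': 323.45205340204683, 'cy': 201.26521371707497, 'xyz': array([0.56125159, 0.08306304, 0.4206256 ]), 'rotation': array([ 2.8557251 , -0.00575421,  0.17284295])}
```

View pics/c6.png

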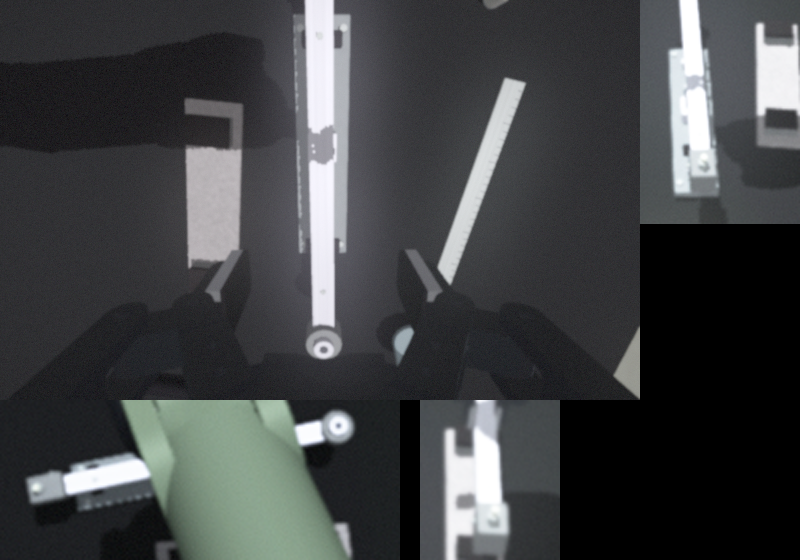

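The wrist view shows the boom centred along the stand, with the hub dot at (323,350) and tube screws at (319,36) and (323,291). In the side view the pin is near (339,250). I'll solve the tilt from the pin and hub in the side view, against the level reference in the cradle.

```bash
cat >> h.py <<'E'
from scipy.optimize import least_squares
def blob(f,u,v,r=4):
    g=cv2.imread('pics/'+f,0).astype(float)[v-r:v+r+1,u-r:u+r+1]; w=np.clip(g-np.percentile(g,70),0,None)
    yy,xx=np.mgrid[-r:r+1,-r:r+1]; return np.array([u+(w*xx).sum()/w.sum(),v+(w*yy).sum()/w.sum()])
def strip(f,pts,k,out,r=10):
    g=cv2.imread('pics/'+f); cv2.imwrite('pics/'+out,np.hstack([cv2.resize(g[v-r:v+r+1,u-r:u+r+1],None,fx=k,fy=k,interpolation=0) for u,v in pts]))
E
python3 - <<'E'
from h import *
a=[]
for f,p in (('side1.png',[(392,237),(387,133)]),('s6.png',[(339,250),(325,143)]),('s4.png',[(396,208)])):
    for q in p: print(f,q,blob(f,*q))
    strip(f,p,9,'z_'+f)
ims=[cv2.imread('pics/z_'+f) for f in('side1.png','s6.png')]
cv2.imwrite('pics/z.png',np.vstack(ims))
E
```

```text
side1.png (392, 237) [392.77083333 234.13194444]
side1.png (387, 133) [386.98863636 130.70454545]
s6.png (339, 250) [339.28865979 247.64948454]
s6.png (325, 143) [327.04701398 145.49682338]
s4.png (396, 208) [396.84549356 204.97424893]
```

View pics/z.png

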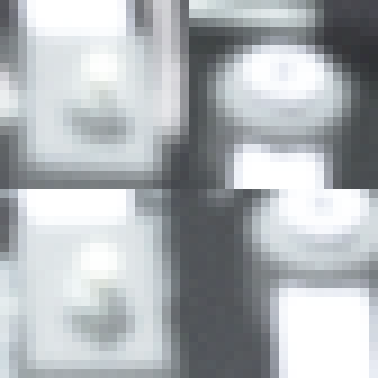

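The enlarged patches show the pin tip at about (392.8,233.8) before and (339.5,247.4) now. The hub's white disc is at about (387.0,130.3) before and (329.0,134.3) now. I'll take component centroids and solve.

```bash
cat >> h.py <<'E'
def disc(f,u,v,r,t):
    g=cv2.resize(cv2.imread('pics/'+f,0)[v-r:v+r+1,u-r:u+r+1],None,fx=8,fy=8,interpolation=cv2.INTER_CUBIC)
    n,L,st,ce=cv2.connectedComponentsWithStats((g>t).astype(np.uint8)); c0=4*(2*r+1)
    k=L[c0-12:c0+12,c0-12:c0+12].max(); return np.array([u-r-.5+(ce[k][0]+.5)/8,v-r-.5+(ce[k][1]+.5)/8]),st[k][4]/64
def tilt(pin,hub,pin0=None,hub0=None,z0=.032,ze=.082,c=None):
    c=c or get_calibration('side'); a=ray(c,*pin0,z0+.060); b=ray(c,*hub0,z0+.038); L=(a-b)[:2]; n=np.hypot(*L); 
    E=np.array([.5682,.0341,ze])
    # body: pin at (0,p,.060), hub (0,p-n,.038) ; p = pin distance from pivot
    def P(q):
        x,p,yaw,t=q; Rm=R.from_euler('zx',[yaw,t]) if 0 else R.from_euler('ZX',[yaw,t])
        return [E+Rm.apply([x,p,.060]),E+Rm.apply([x,p-n,.038])]
    f=lambda q:np.concatenate([proj(c,P(q)[0])-pin,proj(c,P(q)[1])-hub])
    s=least_squares(f,[0,.17,np.radians(9.94),0]); return n,s.x,s.fun
E
python3 - <<'E'
from h import *
for t in(205,215,225,235):
    print(t,*[disc(*a,t) for a in (('side1.png',393,234,4),('side1.png',387,130,9),('s6.png',339,247,4),('s6.png',329,134,9))])
p0,h0=(392.8,233.9),(387.0,130.5); 
print(tilt((339.4,247.5),(329.,134.3),p0,h0))
print(tilt((339.4,248.5),(329.,134.3),p0,h0)[1],tilt((339.4,247.5),(329.,135.3),p0,h0)[1])
E
```

```text
205 (array([392.8592737 , 234.06500709]), np.float64(77.125)) (array([386.59586167, 131.67355504]), np.float64(73.53125)) (array([338.95509589, 246.89882365]), np.float64(79.03125)) (array([329.01134998, 135.71022142]), np.float64(91.03125))
215 (array([392.77113566, 233.93815963]), np.float64(71.0625)) (array([386.6745897 , 131.04145444]), np.float64(55.21875)) (array([338.90744632, 246.80492961]), np.float64(77.140625)) (array([328.88766929, 135.14902796]), np.float64(71.53125))
225 (array([392.33648411, 233.34320577]), np.float64(51.140625)) (array([386.94062067, 130.81466713]), np.float64(45.0625)) (array([338.66163229, 246.70436313]), np.float64(71.578125)) (array([329.15450526, 134.60919687]), np.float64(53.453125))
235 (array([392.49996601, 232.5172988 ]), np.float64(28.734375)) (array([386.97360312, 130.70675842]), np.float64(38.03125)) (array([338.88820217, 248.00157256]), np.float64(26.703125)) (array([329.22625868, 134.50768229]), np.float64(45.0))
(np.float64(0.39359677547543637), array([-0.00029864,  0.17996814,  0.185112  ,  0.00722069]), array([ 5.68434189e-14,  0.00000000e+00,  0.00000000e+00, -2.84217094e-14]))
[-0.00020655  0.18132756  0.18525834  0.00111871] [-0.0001949   0.1819386   0.18472722  0.01698391]
```

Call:
{"fn": "play_rows", "kwargs": {"deltas": [[-0.06, 0, 0, 0, 0, 0, 0.2], [-0.14, 0, 0, 0, 0, 0, 0.2], [-0.22, 0, 0, 0, 0, 0, 0.2], [-0.28, 0, 0, 0, 0, 0, 0.2], [-0.32, 0, 0, 0, 0, 0, 0.2], [-0.32, 0, 0, 0, 0, 0, 0.2], [-0.32, 0, 0, 0, 0, 0, 0.2], [-0.32, 0, 0, 0, 0, 0, 0.2]]}}

```text
clock: 15.65
position: [0.5997, -0.1444, 0.2735]
tool_rot: [-3.141, -0.001, 1.746]
force: [0.7, 0.1, 0.0]
grip_width: 0.0682
finger_force: 0.0
```

```bash
cat >> h.py <<'E'
def shot(tag,n=3):
    c=get_calibration('wrist'); im=np.mean([grab_frame('wrist').astype(float) for _ in range(n)],0); c2=get_calibration('wrist')
    for k in('xyz','rotation'): c[k]=(np.array(c[k])+np.array(c2[k]))/2
    np.savez('pics/'+tag+'.npz',im=im,**c); cv2.imwrite('pics/'+tag+'.png',im[:,:,::-1]); print(tag,c['xyz'],observe()['clock'])
E
python3 -c "
from h import *
shot('A')"
```

```text
A [ 0.58837481 -0.07391212  0.4163086 ] 15.8[ WARN:0@2.038] global loadsave.cpp:1063 imwrite_ Unsupported depth image for selected encoder is fallbacked to CV_8U.
```

Call:
{"fn": "play_rows", "kwargs": {"deltas": [[0.06, 0, 0, 0, 0, 0, 0.2], [0.14, 0, 0, 0, 0, 0, 0.2], [0.22, 0, 0, 0, 0, 0, 0.2], [0.28, 0, 0, 0, 0, 0, 0.2], [0.32, 0, 0, 0, 0, 0, 0.2], [0.32, 0, 0, 0, 0, 0, 0.2], [0.32, 0, 0, 0, 0, 0, 0.2], [0.32, 0, 0, 0, 0, 0, 0.2]]}}

```text
clock: 16.6
position: [0.5723, 0.0113, 0.2739]
tool_rot: [-3.141, 0.0, 1.744]
force: [-0.1, -0.0, -0.6]
grip_width: 0.0682
finger_force: 0.0
```

```bash
python3 -c "
from h import *
shot('B')"
```

```text
B [0.56102823 0.0820471  0.41642346] 16.75[ WARN:0@1.870] global loadsave.cpp:1063 imwrite_ Unsupported depth image for selected encoder is fallbacked to CV_8U.
```

Call:
{"fn": "play_rows", "kwargs": {"deltas": [[0.06, 0, 0, 0, 0, 0, 0.2], [0.14, 0, 0, 0, 0, 0, 0.2], [0.22, 0, 0, 0, 0, 0, 0.2], [0.28, 0, 0, 0, 0, 0, 0.2], [0.32, 0, 0, 0, 0, 0, 0.2], [0.32, 0, 0, 0, 0, 0, 0.2], [0.32, 0, 0, 0, 0, 0, 0.2], [0.32, 0, 0, 0, 0, 0, 0.2]]}}

```text
clock: 17.55
position: [0.545, 0.1684, 0.2738]
tool_rot: [-3.141, 0.0, 1.743]
force: [-0.6, -0.3, 0.2]
grip_width: 0.0683
finger_force: 0.0
```

```bash
cat >> h.py <<'E'
def load(t):
    d=np.load('pics/'+t+'.npz'); return d['im'],{k:(d[k] if d[k].ndim else float(d[k])) for k in('fovy','cx','cy','xyz','rotation')}
def screw(t,P,r=7):
    im,c=load(t); u,v=np.round(proj(c,P)).astype(int); g=im.mean(2)[v-r:v+r+1,u-r:u+r+1]
    w=np.clip(np.median(g)-3-cv2.GaussianBlur(g,(0,0),.6),0,None); k=np.unravel_index(w.argmax(),w.shape)
    yy,xx=np.mgrid[-r:r+1,-r:r+1]; w=w*((xx-xx[k])**2+(yy-yy[k])**2<=9); return np.array([u+(w*xx).sum()/w.sum(),v+(w*yy).sum()/w.sum()]),c,w.max()
def tri(obs):
    A=[];b=[]
    X=np.array([.57,0,.1])
    f=lambda X:np.concatenate([proj(c,X)-p for p,c in obs]); s=least_squares(f,X); return s.x,s.fun
E
python3 - <<'E'
from h import *
shot('C')
im,c=load('B'); c6=c
for t in 'ABC':
    print(t,[proj(load(t)[1],ray(c6,*p,.102)).round(0) for p in((319,36),(323,291))])
H=ray(c6,323,291,.102);K=ray(c6,319,36,.102);print(H,K)
for n,P,ts in(('hub',H,'AB'),('blk',K,'BC')):
    o=[screw(t,P,9) for t in ts]; print(n,[(x[0].round(2),x[2].round(1)) for x in o]); print(tri([x[:2] for x in o]))
v=[]
for t in 'ABC':
    i=load(t)[0]; v.append(cv2.resize(i[:,280:370],None,fx=1.5,fy=1.5))
cv2.imwrite('pics/abc.png',np.hstack(v)[:,:,::-1])
E
```

```text
C [0.53367026 0.23928685 0.41641424] 17.7
A [array([ 319., -199.]), array([323., 146.])]
B [array([319.,  36.]), array([323., 291.])]
C [array([320., 209.]), array([323., 404.])]
[ 0.59397568 -0.11035815  0.102     ] [0.54704797 0.13988028 0.102     ]
hub [(array([324.93, 149.96]), np.float64(15.5)), (array([314.28, 298.66]), np.float64(40.1))]
(array([ 0.59155002, -0.11272872,  0.11379798]), array([-5.29999137,  0.01466984,  6.08532742, -0.03006831]))
blk [(array([319.29,  32.15]), np.float64(25.0)), (array([320.  , 205.96]), np.float64(9.0))]
(array([0.54680851, 0.14292507, 0.10210483]), array([ 2.19887500e-02, -7.78958642e-05, -2.54650284e-02,  1.04532514e-04]))[ WARN:0@1.756] global loadsave.cpp:1063 imwrite_ Unsupported depth image for selected encoder is fallbacked to CV_8U.
```

View pics/abc.png

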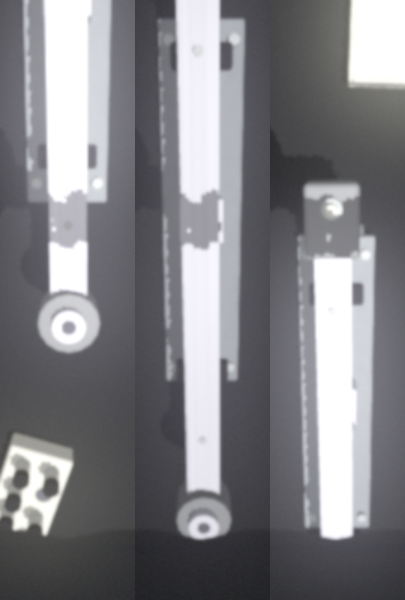

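Panels A, B and C (wrist views from hub end to block end) show the hub-side screw at A (324.7,150) and B (324.7,292.7). The block-side screw is at B (321,33) and C (321,206). The hub dot is at A (325.3,218) and B (325.3,351). The hub-side detection in B caught the tube border, so I'll redo it from those seeds.

```bash
cat >> h.py <<'E'
def dot(t,u,v,r=4,s=1):
    im,c=load(t); u,v=int(round(u)),int(round(v)); g=im.mean(2)[v-r:v+r+1,u-r:u+r+1]
    w=np.clip(np.percentile(g,60)-3-g,0,None); yy,xx=np.mgrid[-r:r+1,-r:r+1]; w*=(xx**2+yy**2<=r*r)
    return np.array([u+(w*xx).sum()/w.sum(),v+(w*yy).sum()/w.sum()]),c
def ends(a,b):
    X=[]
    for n,o in(('hub',a),('blk',b)):
        o=[dot(*q) for q in o]; x,f=tri(o); X.append(x); print(n,[q[0].round(2) for q in o],x.round(4),f.round(2))
    d=X[1]-X[0]; print('tilt(+ block up) mrad',1e3*d[2]/np.hypot(d[0],d[1]),'yaw',np.degrees(np.arctan2(-d[0],d[1])),'span',np.hypot(d[0],d[1]),'mid',(X[0]+X[1])/2)
E
python3 - <<'E'
from h import *
for r in(3,4,5): ends([('A',324.7,150,r),('B',324.7,292.7,r)],[('B',321,33,r),('C',321,206,r)])
o=[dot('A',325.3,218,3),dot('B',325.3,351,3)]; print('hubdot',[q[0] for q in o],tri(o))
E
```

```text
hub [array([324.84, 149.92]), array([324.44, 292.74])] [ 0.5965 -0.1136  0.0996] [-0.23 -0.    0.26 -0.  ]
blk [array([319.02,  32.47]), array([319.92, 205.91])] [0.5467 0.1428 0.1015] [ 0.1  -0.   -0.11  0.  ]
tilt(+ block up) mrad 7.111797517931883 yaw 10.993355435886343 span 0.26119981127915093 mid [0.5715617  0.01455877 0.10056795]
hub [array([324.87, 149.94]), array([324.41, 292.78])] [ 0.5965 -0.1137  0.0997] [-0.26 -0.    0.29 -0.  ]
blk [array([319.9 ,  32.95]), array([319.92, 205.91])] [0.5471 0.1426 0.1007] [-0.28  0.    0.32 -0.  ]
tilt(+ block up) mrad 4.012607654047174 yaw 10.89871259494006 span 0.26097738484496574 mid [0.57179652 0.01447233 0.10021601]
hub [array([324.88, 149.95]), array([324.41, 292.8 ])] [ 0.5965 -0.1137  0.0997] [-0.26 -0.    0.3  -0.  ]
blk [array([320.52,  33.09]), array([319.92, 205.91])] [0.5474 0.1426 0.1005] [-0.54  0.    0.63 -0.  ]
tilt(+ block up) mrad 3.03222049018156 yaw 10.832639252103597 span 0.26090166652110847 mid [0.57196056 0.0144656  0.10011508]
hubdot [array([325.27784027, 217.65129359]), array([325.27319428, 351.55683982])] (array([ 0.60809052, -0.17632474,  0.11688244]), array([-7.21153233e-02, -1.57785660e-04,  8.22906037e-02,  2.18768145e-06]))
```

Call:
{"fn": "play_rows", "kwargs": {"deltas": [[0.05, 0, 0, 0, 0, 0, 0.2], [0.11, 0, 0, 0, 0, 0, 0.2], [0.17, 0, 0, 0, 0, 0, 0.2], [0.206, 0, 0, 0, 0, 0, 0.2], [0.206, 0, 0, 0, 0, 0, 0.2], [0.206, 0, 0, 0, 0, 0, 0.2], [0.206, 0, 0, 0, 0, 0, 0.2]]}}

```text
clock: 18.4
position: [0.5273, 0.2699, 0.2739]
tool_rot: [-3.142, 0.001, 1.743]
force: [0.1, -0.0, -0.1]
grip_width: 0.0685
finger_force: 0.0
```

```bash
python3 -c "
from h import *
shot('D')" 2>/dev/null
```

```text
D [0.51593873 0.34081341 0.41647376] 18.55
```

Call:
{"fn": "play_rows", "kwargs": {"deltas": [[-0.05, 0, 0, 0, 0, 0, 0.2], [-0.12, 0, 0, 0, 0, 0, 0.2], [-0.2, 0, 0, 0, 0, 0, 0.2], [-0.27, 0, 0, 0, 0, 0, 0.2], [-0.316, 0, 0, 0, 0, 0, 0.2], [-0.316, 0, 0, 0, 0, 0, 0.2], [-0.316, 0, 0, 0, 0, 0, 0.2], [-0.316, 0, 0, 0, 0, 0, 0.2]]}}

```text
clock: 19.35
position: [0.5539, 0.1164, 0.274]
tool_rot: [3.141, -0.0, 1.745]
force: [-0.8, 0.3, -0.0]
grip_width: 0.0682
finger_force: 0.0
```

```bash
python3 - 2>/dev/null <<'E'
from h import *
shot('E')
K=[.5467,.1428,.1015]
pe,pd=[proj(load(t)[1],K) for t in 'ED']; print(pe,pd)
for r in(3,4):
    ends([('A',324.7,150,r),('B',324.7,292.7,r)],[('E',*pe,r),('D',*pd,r)])
for t in 'ABDE': print(t,load(t)[1]['xyz'],np.degrees(load(t)[1]['rotation']))
E
```

```text
E [0.54247211 0.18699432 0.41658223] 19.5
[319.763407   153.93211244] [320.22632347 294.77067375]
hub [array([324.84, 149.92]), array([324.44, 292.74])] [ 0.5965 -0.1136  0.0996] [-0.23 -0.    0.26 -0.  ]
blk [array([321.23, 154.56]), array([321.  , 295.43])] [0.548  0.1425 0.102 ] [-0.26 -0.    0.29 -0.  ]
tilt(+ block up) mrad 8.886296582534284 yaw 10.724873495697686 span 0.26067018057416985 mid [0.572212   0.01441388 0.10079734]
hub [array([324.87, 149.94]), array([324.41, 292.78])] [ 0.5965 -0.1137  0.0997] [-0.26 -0.    0.29 -0.  ]
blk [array([321.6 , 154.75]), array([321.33, 295.51])] [0.5483 0.1423 0.1018] [-0.25 -0.    0.29 -0.  ]
tilt(+ block up) mrad 8.0073743207991 yaw 10.646240137601511 span 0.26047037123679134 mid [0.57240822 0.01433066 0.10073525]
A [ 0.58837481 -0.07391212  0.4163086 ] [1.63695350e+02 7.62367809e-03 9.97657694e+00]
B [0.56102823 0.0820471  0.41642346] [ 1.63655248e+02 -7.18584909e-03  9.85163602e+00]
D [0.51593873 0.34081341 0.41647376] [ 1.63645482e+02 -1.63777454e-02  9.82608971e+00]
E [0.54247211 0.18699432 0.41658223] [ 1.63687984e+02 -1.81238642e-02  9.96886366e+00]
```

```bash
python3 - <<'E'
from h import *
print(plan([.5723,.0121,.150],99.95),plan([.5723,.0121,.0738],99.95))
E
```

```text
(array([-2.117e-01, -1.000e-04,  2.478e-01]), array([-0.    , -0.0001,  0.0006])) (array([-2.118e-01, -1.000e-04,  4.002e-01]), array([-0.    , -0.0001,  0.0006]))
```

Call:
{"fn": "play_rows", "kwargs": {"deltas": [[-0.05, 0, 0.02, 0, 0, 0, 0.4], [-0.12, 0, 0.06, 0, 0, 0, 0.4], [-0.18, 0, 0.11, 0, 0, 0, 0.4], [-0.2115, 0, 0.17, 0, 0, 0, 0.4], [-0.2115, 0, 0.22, 0, 0, 0, 0.4], [-0.2115, 0, 0.25, 0, 0, 0, 0.4], [-0.2115, 0, 0.25, 0, 0, 0, 0.4]]}}

```text
clock: 20.2
position: [0.5715, 0.0121, 0.1474]
tool_rot: [-3.139, -0.001, 1.746]
force: [-0.3, 0.4, 0.3]
grip_width: 0.0508
finger_force: 0.0
```

```bash
python3 - <<'E'
from h import *
print(plan([.5723,.0121,.0738],99.95)); wr(1)
E
```

```text
(array([-0.0004,  0.0019,  0.1473]), array([-0.0012, -0.0004,  0.0006]))
20.25 [0.5722 0.0123 0.1489] [-1.7995e+02 -3.0000e-02  1.0002e+02] [-0.2   0.41  0.03] [ 0.06  -0.04   0.009] 0.0513
```

Call:
{"fn": "play_rows", "kwargs": {"deltas": [[0, 0, 0.02, 0, 0, 0, 0.4], [0, 0, 0.05, 0, 0, 0, 0.4], [0, 0, 0.08, 0, 0, 0, 0.4], [0, 0, 0.11, 0, 0, 0, 0.4], [0, 0, 0.13, 0, 0, 0, 0.4], [0, 0, 0.143, 0, 0, 0, 0.45], [0, 0, 0.149, 0, 0, 0, 0.5], [0, 0, 0.149, 0, 0, 0, 0.55], [0, 0, 0.149, 0, 0, 0, 0.6]], "newtons": 20}}

```text
clock: 21.15
position: [0.5726, 0.0114, 0.0748]
tool_rot: [3.141, 0.0, 1.744]
force: [0.2, -0.2, 0.5]
grip_width: 0.0343
finger_force: 0.0
```

Call:
{"fn": "play_rows", "kwargs": {"deltas": [[0, 0, 0, 0, 0, 0, 0.63], [0, 0, 0, 0, 0, 0, 0.66], [0, 0, 0, 0, 0, 0, 0.69], [0, 0, 0, 0, 0, 0, 0.72], [0, 0, 0, 0, 0, 0, 0.75], [0, 0, 0, 0, 0, 0, 0.8], [0, 0, 0, 0, 0, 0, 0.8]], "newtons": 20}}

```text
clock: 21.85
position: [0.5724, 0.0113, 0.0745]
tool_rot: [-3.142, 0.0, 1.744]
force: [-1.7, -0.9, 4.7]
grip_width: 0.0237
finger_force: 21.2
```

```bash
python3 -c "
from h import *
print(observe()['finger_force']);wr(4)"
```

```text
21.244084239006042
22.05 [0.5723 0.0113 0.0745] [-180.      0.     99.94] [-1.73 -1.57  5.23] [-0.101  0.5    0.072] 0.024
```

Call:
{"fn": "play_rows", "kwargs": {"deltas": [[0, 0, -0.0008, 0, 0, 0, 0.8], [0, 0, -0.0008, 0, 0, 0, 0.8], [0.001, 0, -0.0008, 0, 0, 0, 0.8], [0.002, 0, -0.0008, 0, 0, 0, 0.8], [0.003, 0, -0.0008, 0, 0, 0, 0.8], [0.004, 0, -0.0008, 0, 0, 0, 0.8], [0.004, 0, -0.0008, 0, 0, 0, 0.8], [0.004, 0, -0.0008, 0, 0, 0, 0.8]]}}

```text
clock: 22.85
position: [0.572, 0.0134, 0.0748]
tool_rot: [-3.142, -0.0, 1.744]
force: [0.2, -0.2, -2.6]
grip_width: 0.0237
finger_force: 20.3
```

```bash
python3 -c "
from h import *
wr(6)"
```

```text
23.15 [0.572  0.0133 0.0748] [-180.     -0.     99.95] [ 0.38  0.2  -2.84] [-0.043 -0.06  -0.021] 0.0242
```

Call:
{"fn": "play_rows", "kwargs": {"deltas": [[0, 0, 0.0003, 0, 0, 0, 0.8], [0, 0, 0.0003, 0, 0, 0, 0.8], [0, 0, 0.0003, 0, 0, 0, 0.7], [0, 0, 0.0003, 0, 0, 0, 0.66], [0, 0, 0.0003, 0, 0, 0, 0.62], [0, 0, 0.0003, 0, 0, 0, 0.58], [0, 0, 0.0003, 0, 0, 0, 0.54], [0, 0, 0.0003, 0, 0, 0, 0.5], [0, 0, 0.0003, 0, 0, 0, 0.45], [0, 0, 0.0003, 0, 0, 0, 0.4]]}}

```text
clock: 24.15
position: [0.572, 0.0133, 0.0747]
tool_rot: [-3.142, -0.0, 1.744]
force: [0.3, 0.0, -0.6]
grip_width: 0.0516
finger_force: 0.0
```

Call:
{"fn": "play_rows", "kwargs": {"deltas": [[0, 0, -0.01, 0, 0, 0, 0.4], [0, 0, -0.03, 0, 0, 0, 0.4], [0, 0, -0.06, 0, 0, 0, 0.4], [0, 0, -0.1, 0, 0, 0, 0.4], [0, 0, -0.16, 0, 0, 0, 0.2], [0, 0, -0.24, 0, 0, 0, 0.2], [0, 0, -0.32, 0, 0, 0, 0.2], [0, 0, -0.38, 0, 0, 0, 0.2], [0, 0, -0.399, 0, 0, 0, 0.2], [0, 0, -0.399, 0, 0, 0, 0.2]]}}

```text
clock: 25.15
position: [0.5725, 0.0133, 0.2764]
tool_rot: [3.139, 0.001, 1.744]
force: [0.1, 0.2, -0.7]
grip_width: 0.0682
finger_force: 0.0
```

Call:
{"fn": "play_rows", "kwargs": {"deltas": [[0, 0, 0, 0, 0, 0, 0.2], [0, 0, 0, 0, 0, 0, 0.2], [0, 0, 0, 0, 0, 0, 0.2]]}}

```text
clock: 25.45
position: [0.5717, 0.0133, 0.2732]
tool_rot: [-3.14, -0.0, 1.745]
force: [0.4, 0.6, 0.1]
grip_width: 0.0681
finger_force: 0.0
```

```bash
python3 - 2>/dev/null <<'E'
from h import *
shot('G',5); s=snap('side','s7.png')
print([proj(load('G')[1],p) for p in([.5965,-.1117,.0996],[.548,.1445,.102])])
for t in(205,215,225,235):
    print(t,*[disc(*a,t)[0] for a in (('s6.png',339,247,4),('s7.png',339,248,4),('s6.png',329,134,9),('s7.png',329,135,9))])
E
```

```text
G [0.5605689  0.08399138 0.41616231] 25.7
[array([325.20828999, 293.09584607]), array([321.48813279,  33.12806915])]
205 [338.95509589 246.89882365] [339. 248.] [329.01134998 135.71022142] [329.27446286 135.37323035]
215 [338.90744632 246.80492961] [338.95551449 248.00006119] [328.88766929 135.14902796] [329.1465016  134.99997494]
225 [338.66163229 246.70436313] [338.54764402 247.90600193] [329.15450526 134.60919687] [329.56473706 134.26300936]
235 [338.88820217 248.00157256] [338.61585366 249.67987805] [329.22625868 134.50768229] [329.6851914  134.15240934]
```

The boom moved exactly 2 mm, and the side view suggests the tilt dropped from about 8 mrad to about −1.5 mrad. I'll confirm with the same two wrist stereo pairs.

Call:
{"fn": "play_rows", "kwargs": {"deltas": [[-0.06, 0, 0, 0, 0, 0, 0.2], [-0.14, 0, 0, 0, 0, 0, 0.2], [-0.22, 0, 0, 0, 0, 0, 0.2], [-0.28, 0, 0, 0, 0, 0, 0.2], [-0.316, 0, 0, 0, 0, 0, 0.2], [-0.316, 0, 0, 0, 0, 0, 0.2], [-0.316, 0, 0, 0, 0, 0, 0.2], [-0.316, 0, 0, 0, 0, 0, 0.2], [-0.316, 0, 0, 0, 0, 0, 0.2]]}}

```text
clock: 26.65
position: [0.5994, -0.141, 0.2744]
tool_rot: [3.141, -0.0, 1.746]
force: [1.3, -0.6, 0.3]
grip_width: 0.0684
finger_force: 0.0
```

```bash
python3 -c "
from h import *
shot('F',5)" 2>/dev/null
```

```text
F [ 0.58789806 -0.07084682  0.4168795 ] 26.9
```

Call:
{"fn": "play_rows", "kwargs": {"deltas": [[0.06, 0, 0, 0, 0, 0, 0.2], [0.15, 0, 0, 0, 0, 0, 0.2], [0.24, 0, 0, 0, 0, 0, 0.2], [0.33, 0, 0, 0, 0, 0, 0.2], [0.42, 0, 0, 0, 0, 0, 0.2], [0.48, 0, 0, 0, 0, 0, 0.2], [0.522, 0, 0, 0, 0, 0, 0.2], [0.522, 0, 0, 0, 0, 0, 0.2], [0.522, 0, 0, 0, 0, 0, 0.2], [0.522, 0, 0, 0, 0, 0, 0.2]]}}

```text
clock: 27.9
position: [0.5544, 0.1138, 0.2742]
tool_rot: [-3.142, 0.0, 1.743]
force: [-0.3, -0.1, -0.8]
grip_width: 0.0685
finger_force: 0.0
```

```bash
python3 -c "
from h import *
shot('H',5)" 2>/dev/null
```

```text
H [0.54310625 0.184713   0.41669602] 28.15
```

Call:
{"fn": "play_rows", "kwargs": {"deltas": [[0.06, 0, 0, 0, 0, 0, 0.2], [0.14, 0, 0, 0, 0, 0, 0.2], [0.22, 0, 0, 0, 0, 0, 0.2], [0.28, 0, 0, 0, 0, 0, 0.2], [0.316, 0, 0, 0, 0, 0, 0.2], [0.316, 0, 0, 0, 0, 0, 0.2], [0.316, 0, 0, 0, 0, 0, 0.2], [0.316, 0, 0, 0, 0, 0, 0.2], [0.316, 0, 0, 0, 0, 0, 0.2]]}}

```text
clock: 29.05
position: [0.5274, 0.2693, 0.2742]
tool_rot: [3.142, 0.0, 1.743]
force: [0.1, -0.2, 0.4]
grip_width: 0.0683
finger_force: 0.0
```

```bash
python3 - 2>/dev/null <<'E'
from h import *
shot('I',5)
Hs=[.5965,-.1117,.100];K=[.548,.1445,.101]
P=lambda t,X:proj(load(t)[1],X)
for r in(3,4):
    ends([('F',*P('F',Hs),r),('G',*P('G',Hs),r)],[('H',*P('H',K),r),('I',*P('I',K),r)])
E
```

```text
I [0.51590664 0.34039679 0.41677708] 29.3
hub [array([324.05, 150.67]), array([324.31, 293.63])] [ 0.5956 -0.1113  0.1015] [-0.13  0.    0.15 -0.  ]
blk [array([322.08, 149.6 ]), array([322.58, 292.57])] [0.5489 0.1447 0.1003] [ 0.11 -0.   -0.13  0.  ]
tilt(+ block up) mrad -4.6515083156766 yaw 10.344589915134051 span 0.26025981815430616 mid [0.5722261  0.01667457 0.10088178]
hub [array([323.9 , 150.64]), array([324.29, 293.82])] [ 0.5955 -0.1113  0.102 ] [-0.08  0.    0.09 -0.  ]
blk [array([322.36, 149.46]), array([322.61, 292.6 ])] [0.549  0.1449 0.1006] [ 0. -0. -0.  0.]
tilt(+ block up) mrad -5.319564789212639 yaw 10.28490731502995 span 0.2603393293027849 mid [0.57224099 0.01681208 0.10130894]
```

```bash
python3 -c "
from workcell import *
print(job_done())"
```

```text
the job is handed in; nothing more can be done
None
```

I handed the job in with the boom released, lying about level on the edge alone and clear of both rests: the last readings, good to a few mrad, gave −1.5 to −5 mrad (block end slightly low). While I was setting it down, one step too many pressed it on the edge with about 16 N (against about 3.6 N of its own weight) for roughly 0.4 s before I backed off.

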